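# Load a candlestick into the banquet candle rail

## Robot

A 6-joint arm with a two-finger parallel gripper is mounted at the origin on the work surface. World frame = base frame: x ahead of the robot, y to its left, z up, the work surface at z = 0. Lengths are in mm, angles in degrees, forces in N, time in s.
With the tool pointing down it reaches from about 350 to 725 mm from the base axis. Payload 4.3 kg.
Tool frame: the origin (TCP) lies midway between the tips of the shut fingers; the grasp point (between the pads) lies 19 mm behind it; z points along the fingers, y is the direction in which the jaws open and shut (so a half turn about z gives the same grasp; the last joint's range is limited). The gripper opens to 85 mm and grips with 20 to 120 N. Pads are 22 mm wide; open, the fingers measure 114 mm over their backs; the gripper's body (76 mm by 85 mm) begins 54 mm behind the grasp point. The pads swing forward as they close: fully open they stand 13 mm farther back than shut.
Start: joints at [-6.32, 21.618, 4.641, 73.018, 0, 83.68], TCP at [575.036, 0.002, 231.329] pointing down, gripper open.
Joint ranges: [-156.06, 156.06], [-48.1, 94.91], [-58.44, 69.94], [-101.28, 121.22], [-78.64, 73.56], [-180, 180]. Speed limits (degrees/s): [147.25, 147.25, 180, 180, 180, 180].

## Interface

Orientations are given as a 3x3 rotation matrix whose columns are the frame's x, y, z axes.
In Python, from plant import env gives the robot as it stands.
- The arm moves only by the tool carry_out, never from a script. Its argument "plan" is one flat list of numbers, 7 for each row, row after row: the shift along the tool's x, y, z in cm, then the turn, a rotation vector about the tool's x, y, z in rad, then the finger opening in cm, from 0 to 8.54. A call has 1 to 5 rows; each row shifts and turns the commanded pose from where the row before left it, along the tool's axes as they then stand; what a row does not reach is not made up. A row lasts 1/10 s, in which the tool goes at most 50 mm and 8.59 degrees, less where a joint would pass 70% of its speed; a pose out of reach is approached as far as the arm can. A call is refused whole if a number of a shift passes 5 or a number of a turn 0.15, either way. A call with a gripper value outside its range is refused whole. The fingers move at their own pace and stop on an object; "squeeze" is the grip in N (left out, the last holds). Time passes only in rows, so rows that do not move let the fingers close. It gives the time, the measured TCP pose, the force and the opening at its end, in the units of the state.
- env.state(): the state, without advancing time (a new reading comes with each control period).
- env.get_image(name): name is "scene" or "side" or "wrist"; returns a dict with "frame" (400x640x3 uint8, blue, green, red), "mtx" (3x3 intrinsics, pixels), "origin" and "orientation" of the camera in the world; the wrist camera has in their place "mount" (4x4, takes a point from camera to tool coordinates, whose origin is the TCP and whose axes are the flange's). Camera axes: x right, y down, z forward; pixel columns grow to the right and rows downward; lengths in mm; the calibration is good to about 2 mm. A picture is of the moment at which its call begins: read the wrist's pose just before it. There is no depth.
- env.hand_in(): hands the job in, once; it reports no verdict.
Trained networks look in a picture, given as the dict that the camera call returned (one of the last four; its "shot" number tells which), for a name from the list of things; names that differ only in an ending like _2 or _b are one class to them, and where a whole thing is asked for, a point or a joint stands for the part that bears it (a point fixed in the world has none). Each returns a list of dicts, best first, with "p" (0 to 1); they miss things now and then, are a little off and sometimes report something else, mostly with a low value. They report only what shows in the picture. A call takes as long as a camera call.
- env.cut_out(picture, thing): "region" (400x640 bool, what is visible of it) and "point" ([column, row] in pixels, amid what is visible of it).
The state is a dict: "time_s": time; "qpos": joint angles; "joint_vel": joint speeds; "joint_torque": joint torques, N m; "ee_pos": TCP position; "tool_rot": TCP orientation; "wrist_force": force on the tool from outside, world axes, zero at the start; "ft_torque": the same for the moment, N m; "opening": finger opening in mm.
Only numpy, scipy, OpenCV 4.12 (cv2) and the standard library are available. Lean on these libraries where they do the work, as an engineer would, in place of code of your own. Each camera call takes 0.05 s, during which the arm holds its last target. There are 200 camera calls.

## Task

Two brass candlesticks stand beside the low steel candle rail on the banquet table. Take the one with the small flat foot, bring its foot into the rail's channel from the open end, under the two lips, slide it fully home against the end block and leave it standing upright there. Leave the broad-footed candlestick standing where it is.

Things in the scene. Friction and masses are not known exactly. Their poses are not given: they have to be found in the camera images.
- slim_candlestick: The candlestick to load: brass, one rigid piece with its firm unlit ivory candle, 130 mm tall, about 0.35 kg, round about its z axis (yaw means nothing). Flat disc foot 54 mm across, 8 mm thick; stem 16 mm across, 8 to 50 mm up; cup 32 mm across, 50 to 66 mm up; candle 24 mm across, 66 to 130 mm up, the part to grip. Origin: centre of the foot's underside, z up.
- broad_candlestick: The candlestick to leave alone: same brass, stem, cup, candle and 130 mm height, but a broad stepped foot (84 mm across, 32 mm high in three steps), too wide for the rail. 0.55 kg. Origin: centre of the foot's underside, z up. The two may change places.
- rail: Steel rail fixed to the table, 282 mm long. Origin on the table under its middle, x along the track from open end to end block, z up. Floor top at z = 6 mm. Channel from x = -50 to 120 mm: 66 mm wide inside, roofed by two lips (undersides 18 mm above the floor, tops at z = 28 mm) with a 34 mm slot between them for the stem. End block from x = 120 to 142 mm, top at z = 40 mm.
- rail_home (a point): Where the slim candlestick's origin is when its foot touches the end block: on the channel's floor, rail x = 93 mm, y = 0, z = 6 mm, 188 mm from the shelf's centre. Rail axes.
- rail_shelf (a point): Centre of the open loading shelf before the channel's mouth, on its floor (rail x = -95 mm, z = 6 mm): the place to set the foot down. Rail axes. The shelf runs from rail x = -140 to -50 mm, 124 mm wide, nothing above it; two flared guide walls, 12 mm high, narrow from 107 mm apart at rail x = -110 mm to the channel's 66 mm at x = -50 mm.

How it is judged:
By the outcome, as a careful person would: the job done as asked, in the order asked, and still so for the second after the job is handed in, with the robot touching nothing.
It also fails if it takes over 43 s, if anything falls off the work surface, if the arm or the gripper's body presses on something with over 40 N, if the wrist force passes 120 N, or if a joint passes its speed limit or range.

## Working session

There is one attempt and no reset: what is moved stays moved. The work goes in short steps, Python scripts to look and compute and a tool call to move; the robot and the scene stay as the last step left them, time stands still between calls to the robot, and variables do not carry over. Pictures are saved under pics/ and viewed, about 8 in all and at most 12, crops included, and the job is handed in when it is done.

Besides the shell and the picture viewer there is one more tool, called as name(argument=value, ...) on one line, values as JSON. carry_out: Moves the arm, as the interface text tells. Its arguments: {"type":"object","properties":{"plan":{"type":"array","items":{"type":"number"}},"squeeze":{"type":"number"}},"required":["plan"]}

```bash
mkdir -p pics; cat > h.py <<'E'
import numpy as np, cv2
from plant import env
def cast(p,uv,z):
    d=np.array(p["orientation"])@np.linalg.inv(p["mtx"])@np.array([uv[0],uv[1],1.]); o=np.array(p["origin"])
    return o+d*(z-o[2])/d[2]
def proj(p,X):
    c=np.array(p["orientation"]).T@(np.asarray(X,float)-p["origin"]); q=np.array(p["mtx"])@c; return q[:2]/q[2]
def wristcam(p,s):
    R=np.array(s["tool_rot"]);M=np.array(p["mount"]);p["origin"]=R@M[:3,3]+s["ee_pos"];p["orientation"]=R@M[:3,:3];return p
E
python3 - <<'E'
from h import *
s=env.state();print(s)
ims=[]
for n in("scene","side"):
    p=env.get_image(n);ims.append(p["frame"]);print(n,p["origin"],np.round(p["orientation"],3).tolist(),np.array(p["mtx"]).tolist())
    for t in("slim_candlestick","broad_candlestick","rail"):
        for r in env.cut_out(p,t)[:2]:
            ys,xs=np.where(r["region"]);print(n,t,r["p"],r["point"],xs.min(),xs.max(),ys.min(),ys.max())
            for y in (ys.min()+5,ys.max()-1): 
                x=xs[ys==y].mean();print('  ',y,x,cast(p,(x,y),0 if y>ys.min()+5 else 130))
    cv2.imwrite(f"pics/{n}1.png",p["frame"])
E
```

```text
{'time_s': 0.0, 'qpos': array([-6.32183641e+00,  2.16614566e+01,  4.56348477e+00,  7.30181705e+01,
        1.05197125e-03,  8.36811343e+01]), 'joint_vel': array([-0.08169737, -0.11968481, -0.01731506, -0.03404559,  0.02205857,
        0.02863753]), 'joint_torque': array([ 5.03441061e-04, -4.63600910e+01,  2.69876987e+01,  2.07655923e-02,
       -6.74222474e-05, -6.15417605e-06]), 'ee_pos': array([5.74351362e+02, 6.24646442e-02, 2.30368991e+02]), 'tool_rot': array([[ 5.21102508e-05,  9.99997973e-01, -2.01271547e-03],
       [ 9.99999970e-01, -5.16243736e-05,  2.41455013e-04],
       [ 2.41350618e-04, -2.01272799e-03, -9.99997945e-01]]), 'wrist_force': array([ 0.27849611, -0.02225984, -0.33784331]), 'ft_torque': array([-0.04772534, -0.02181735, -0.00054309]), 'opening': 85.19004546037176}
scene [883.59888508 461.19348419 800.94120775] [[-0.798, 0.492, -0.348], [0.603, 0.64, -0.476], [-0.011, -0.59, -0.808]] [[418.08979791066946, 0.0, 317.80241847244105], [0.0, 418.08979791066946, 207.17732399669126], [0.0, 0.0, 1.0]]
scene slim_candlestick 0.88 [364.1, 300.3] 350 375 274 320
   279 367
[... 443 characters left out ...]
384.99300822 641.92391544] [[-0.702, -0.545, 0.459], [-0.712, 0.53, -0.46], [0.007, -0.65, -0.76]] [[429.90211322423556, 0.0, 326.86987932573015], [0.0, 429.90211322423556, 195.18407861188808], [0.0, 0.0, 1.0]]
side slim_candlestick 0.94 [210.6, 255.8] 193 230 215 278
   220 200.5 [614.89496913 244.4105924  130.        ]
   277 213.0 [601.41203447 261.73080369   0.        ]
side broad_candlestick 0.58 [306.1, 280.1] 281 330 236 308
   241 303.0 [480.62697437 160.68786442 130.        ]
   307 305.0 [453.00329805 187.79984145   0.        ]
side rail 0.77 [369.3, 189.9] 304 454 147 244
   152 430.0 [ 464.3351921  -119.94798596  130.        ]
   243 335.0 [506.26241099  65.57138273   0.        ]
```

View pics/scene1.png

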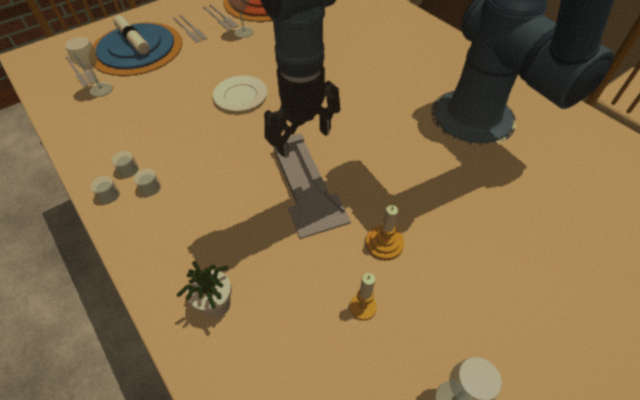

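View pics/side1.png

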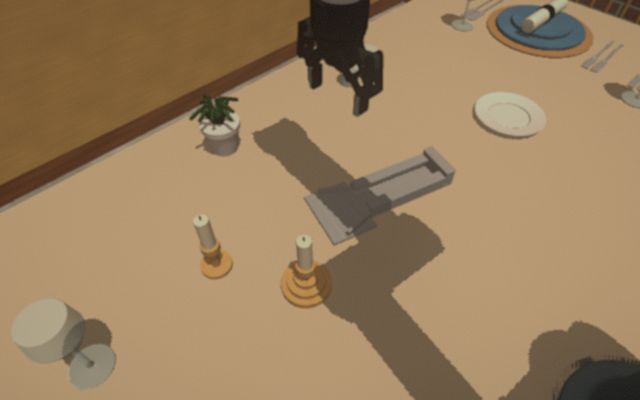

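Both views show the slim candlestick (side px 213,265; scene 363,310), the broad one next to it (side 305,285), and the rail with its open shelf toward +y and its end block toward -y. I'll crop the rail next to get its corners.

```bash
python3 - <<'E'
import cv2,numpy as np
a=cv2.imread("pics/side1.png")[135:255,295:465];b=cv2.imread("pics/scene1.png")[125:245,260:360]
f=lambda i:cv2.convertScaleAbs(cv2.resize(i,None,fx=4.5,fy=4.5,interpolation=cv2.INTER_CUBIC),alpha=1.6)
a=f(a);b=f(b)[:,:]
cv2.imwrite("pics/c1.png",a);cv2.imwrite("pics/c2.png",b)
E
```

```text
(no output)
```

View pics/c1.png

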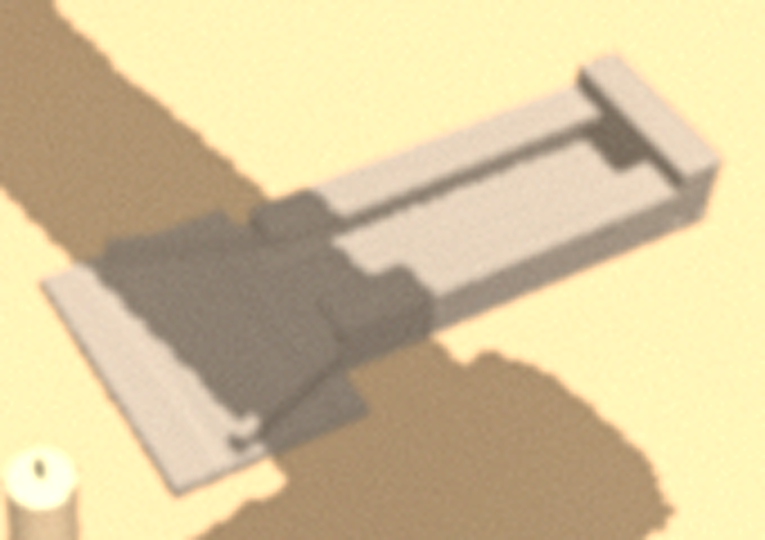

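```bash
python3 - <<'E'
from h import *
from scipy.optimize import least_squares
p=env.get_image("side")
pts=[((42,281),(-140,-62,6)),((178,490),(-140,62,6)),((615,55),(142,'-',40)),((720,160),(142,'+',40)),((580,72),(120,'-',40)),((687,185),(120,'+',40))]
for sg in (1,-1):
  def X(q,l):
    y=l[1]; y={'-':-q[3],'+':q[3]}.get(y,y)*sg if isinstance(y,str) else y*sg
    c,s=np.cos(q[2]),np.sin(q[2]); return np.array([q[0]+c*l[0]-s*y,q[1]+s*l[0]+c*y,l[2]])
  f=lambda q:np.concatenate([proj(p,X(q,l))-(np.array(uv)/4.5+[295,135]) for uv,l in pts])
  r=least_squares(f,[550,-50,-1.7,45]);q=r.x
  print(sg,np.round([q[0],q[1],np.degrees(q[2]),q[3]],2),r.cost,np.round(r.fun,1))
  print(" shelf",X(q,(-95,0,6)),"home",X(q,(93,0,6)),"mouth",X(q,(-50,0,6)))
# candle pts both views
ps={"side":p,"scene":env.get_image("scene")}
for t in("slim_candlestick","broad_candlestick"):
  obs=[]
  for n,P in ps.items():
    g=env.cut_out(P,t)[0]["region"];m=g.astype(np.uint8);obs.append((P,m))
  R={"slim_candlestick":[(0,27),(8,27),(50,16),(66,16),(66,12),(130,12)],"broad_candlestick":[(0,42),(10,42),(50,16),(66,16),(66,12),(130,12)]}[t]
  a=np.linspace(0,2*np.pi,40)
  def bb(P,q):
    u=np.array([proj(P,(q[0]+r*np.cos(b),q[1]+r*np.sin(b),z)) for z,r in R for b in a]);return np.r_[u.min(0),u.max(0)]
  def res(q):
    o=[]
    for P,m in obs:
      ys,xs=np.where(m);o.append(bb(P,q)-[xs.min(),ys.min(),xs.max()+1,ys.max()+1])
    return np.concatenate(o)
  r=least_squares(res,[580,200],loss="soft_l1",diff_step=1e-4);print(t,r.x,np.round(r.fun,1))
s=env.state();print(s["time_s"])
E
```

```text
1 [ 526.27  -81.46 -111.54  -38.86] 3062.5376564798385 [ 23.   41.  -32.  -53.5   3.5  -0.    1.9   2.2   2.   -0.9  -0.4  -0.2]
 shelf [561.15389522   6.89962083   6.        ] home [ 492.1224286  -167.96791937    6.        ] mouth [544.63040587 -34.95697124   6.        ]
-1 [ 519.93  -78.26 -107.14   38.16] 5.010451760452199 [-0.9  0.1 -1.   1.4  1.1 -0.4  1.4  0.3  0.  -0.8 -0.4 -1.5]
 shelf [547.92811968  12.52032387   6.        ] home [ 492.52319373 -167.13015395    6.        ] mouth [534.6663023  -30.48112029   6.        ]
slim_candlestick [615.23158908 244.92699082] [-1.2 -1.3 -0.6 -0.2  0.4 -1.1  0.7 -1.9]Traceback (most recent call last):
  File "<stdin>", line 18, in <module>
IndexError: list index out of range
```

carry_out(plan=[3.5,0.6,0,0,0,0,8.5,3.5,0.6,0,0,0,0,8.5,3.5,0.6,0,0,0,0,8.5,3.5,0.6,0,0,0,0,8.5,3.5,0.6,0,0,0,0,8.5])

```text
time_s: 1.15
ee_pos: [605.2, 176.4, 231.4]
tool_rot: [[0.0, 1.0, 0.0], [1.0, -0.0, -0.0], [-0.0, 0.0, -1.0]]
wrist_force: [0.2, -0.8, -0.1]
opening: 85.1
```

carry_out(plan=[3.0,0.5,0,0,0,0,8.5,2.5,0.3,0.5,0,0,0,8.5,1.5,0.2,0.8,0,0,0,8.5,0,0,0,0,0,0,8.5,0,0,0,0,0,0,8.5])

```text
time_s: 1.65
ee_pos: [614.7, 244.2, 217.7]
tool_rot: [[0.0, 1.0, -0.001], [1.0, -0.0, -0.001], [-0.001, -0.001, -1.0]]
wrist_force: [-0.2, 0.6, 0.9]
opening: 85.1
```

```bash
python3 - <<'E'
from h import *
s=env.state();print(s["ee_pos"],s["tool_rot"].round(3).tolist(),s["time_s"])
p=wristcam(env.get_image("wrist"),s);cv2.imwrite("pics/w1.png",p["frame"])
for r in env.cut_out(p,"slim_candlestick"):print(r["p"],r["point"])
print(proj(p,(615,245,130)),proj(p,(615,245,0)),p["origin"])
for z in (0,130):print([proj(p,(615+dx,245+dy,z)).round() for dx,dy in((12,0),(-12,0),(0,12))])
E
```

```text
[614.66427794 244.20538975 217.74236549] [[0.0, 1.0, -0.001], [1.0, -0.0, -0.001], [-0.001, -0.001, -1.0]] 1.65
0.56 [316.8, 179.6]
[317.45112645 202.03506309] [317.29535125 170.29516523] [614.58826738 319.89356064 358.67463682]
[array([327., 170.]), array([308., 170.]), array([317., 161.])]
[array([332., 202.]), array([303., 202.]), array([317., 188.])]
```

View pics/w1.png

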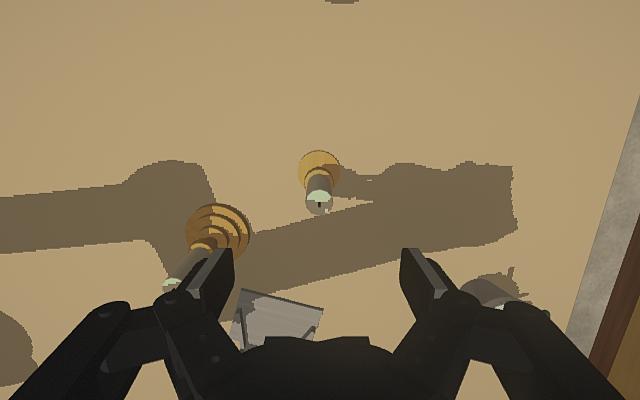

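The slim candle's top is at px (319,202) and its foot at (319,171), within about 1.5 px of the prediction. It's centred between the jaws, so I'll descend.

carry_out(plan=[0.1,0.1,3,0,0,0,8.5,0,0,3,0,0,0,8.5,0,0,3,0,0,0,8.5,0,0,2.5,0,0,0,8.5,0,0,1.5,0,0,0,8.5], squeeze=40)

```text
time_s: 2.25
ee_pos: [615.0, 244.1, 86.4]
tool_rot: [[0.002, 1.0, -0.002], [1.0, -0.002, -0.001], [-0.001, -0.002, -1.0]]
wrist_force: [1.4, -0.3, -0.4]
opening: 85.0
```

carry_out(plan=[0,0,0,0,0,0,2,0,0,0,0,0,0,2,0,0,0,0,0,0,2,0,0,0,0,0,0,2,0,0,0,0,0,0,2])

```text
time_s: 2.75
ee_pos: [616.9, 246.2, 90.0]
tool_rot: [[0.0, 1.0, 0.002], [1.0, -0.0, 0.001], [0.001, 0.002, -1.0]]
wrist_force: [-0.2, -0.2, 4.8]
opening: 23.2
```

carry_out(plan=[0,0,0,0,0,0,1.5,0,0,0,0,0,0,1.5,0,0,0,0,0,0,1.5,0,0,0,0,0,0,1.5,0,0,0,0,0,0,1.5])

```text
time_s: 3.25
ee_pos: [616.9, 246.2, 90.0]
tool_rot: [[-0.0, 1.0, 0.003], [1.0, 0.0, 0.0], [0.0, 0.003, -1.0]]
wrist_force: [-1.5, -1.2, 6.5]
opening: 23.3
```

carry_out(plan=[0,0,-0.5,0,0,0,1.5,0,0,-1.5,0,0,0,1.5,0,0,-2,0,0,0,1.5,0,0,-1,0,0,0,1.5,0,0,0,0,0,0,1.5])

```text
time_s: 3.75
ee_pos: [617.1, 246.4, 139.8]
tool_rot: [[-0.0, 1.0, 0.003], [1.0, 0.0, 0.001], [0.001, 0.003, -1.0]]
wrist_force: [0.6, -0.6, -3.8]
opening: 22.9
```

```bash
python3 - <<'E'
from h import *
s=env.state();print(s["ee_pos"],s["wrist_force"],s["opening"])
p=env.get_image("side");cv2.imwrite("pics/s2.png",cv2.resize(p["frame"][100:300,130:450],None,fx=2.4,fy=2.4))
E
```

```text
[617.14604836 246.40104645 139.84706064] [ 0.56877925 -0.61972329 -3.82600568] 22.940056084762922
```

View pics/s2.png

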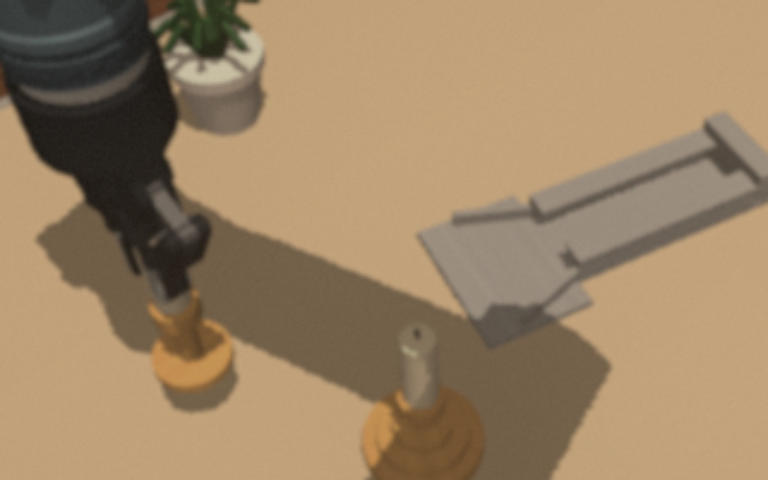

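The slim candlestick is gripped upright at px (190,340), clear of the table. The broad one hasn't moved, and the rail is now fully visible. Next is the carry to the shelf.

carry_out(plan=[-2,-0.6,0,0,0,0,1.5,-3.5,-1,0,0,0,0,1.5,-3.5,-1,0,0,0,0,1.5,-3.5,-1.1,0,0,0,0,1.5,-3.5,-1.1,0,0,0,0,1.5])

```text
time_s: 4.3
ee_pos: [566.5, 84.8, 136.8]
tool_rot: [[-0.0, 1.0, -0.002], [1.0, 0.0, -0.0], [-0.0, -0.002, -1.0]]
wrist_force: [0.3, -0.2, -3.1]
opening: 22.8
```

carry_out(plan=[-3.3,-1,0,0,0,0,1.5,-2.5,-0.7,0,0,0,0,1.5,-1.5,-0.4,1,0,0,0,1.5,0,0,1.5,0,0,0,1.5,0,0,0.7,0,0,0,1.5])

```text
time_s: 4.8
ee_pos: [545.5, 13.0, 103.8]
tool_rot: [[0.001, 1.0, -0.003], [1.0, -0.001, 0.001], [0.001, -0.003, -1.0]]
wrist_force: [-0.5, -0.3, -2.7]
opening: 22.7
```

carry_out(plan=[0,0,0,0,0,0,1.5,0,0,0,0,0,0,1.5,0,0,0,0,0,0,1.5])

```text
time_s: 5.1
ee_pos: [547.6, 13.5, 106.7]
tool_rot: [[-0.001, 1.0, 0.001], [1.0, 0.001, 0.0], [0.0, 0.001, -1.0]]
wrist_force: [0.4, 0.4, -3.3]
opening: 23.3
```

```bash
python3 - <<'E'
from h import *
s=env.state();print(s["ee_pos"],s["wrist_force"],s["opening"])
p=env.get_image("side");f=p["frame"]
cv2.imwrite("pics/s3.png",cv2.resize(f[130:260,290:465],None,fx=4.5,fy=4.5,interpolation=cv2.INTER_CUBIC))
E
```

```text
[547.6355697   13.51107363 106.70325737] [ 0.36029391  0.39600968 -3.30928785] 23.292700183204214
```

View pics/s3.png

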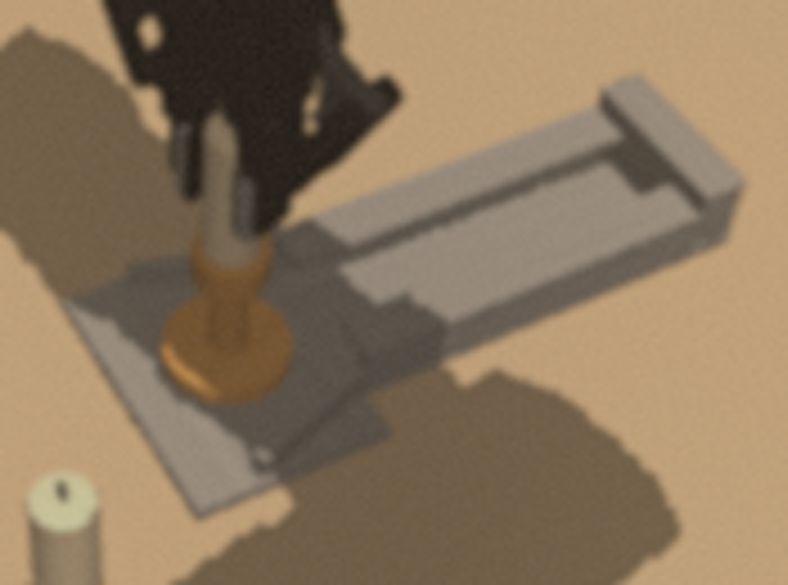

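```bash
python3 - <<'E'
from h import *
from scipy.optimize import least_squares
p=env.get_image("side")
A=lambda u,v:(u/4.5+295,v/4.5+135)
B=lambda u,v:(u/2.4+130,v/2.4+100)
C=lambda u,v:(u/4.5+290,v/4.5+130)
# '-' far side = +y rail ; W free half-width
pts=[(A(42,281),(-140,62,6)),(A(178,490),(-140,-62,6)),(A(615,55),(142,1,40)),(A(720,160),(142,-1,40)),(A(580,72),(120,1,40)),(A(687,185),(120,-1,40)),
(B(418,235),(-140,62,6)),(B(490,346),(-140,-62,6)),(B(591,302),(-50,-62,6)),(B(513,198),(-50,62,6)),
(C(66,300),(-140,62,6)),(C(200,519),(-140,-62,6)),(C(388,435),(-50,-62,6)),(C(637,74),(142,1,40)),(C(743,183),(142,-1,40))]
def X(q,l):
    y=l[1]*q[3] if abs(l[1])==1 else l[1]
    c,s=np.cos(q[2]),np.sin(q[2]); return np.array([q[0]+c*l[0]-s*y,q[1]+s*l[0]+c*y,l[2]])
f=lambda q:np.concatenate([proj(p,X(q,l))-uv for uv,l in pts])
r=least_squares(f,[520,-78,-1.87,38],loss="soft_l1");q=r.x
print(np.round([q[0],q[1],np.degrees(q[2]),q[3]],2),np.round(r.fun,1))
print("shelf",X(q,(-95,0,6)),"mouth",X(q,(-50,0,6)),"home",X(q,(93,0,6)))
a=np.linspace(0,2*np.pi,90)
u=np.array([proj(p,(547.6+27*np.cos(t),13.5+27*np.sin(t),z)) for t in a for z in(16.7,24.7)])
print("pred foot u",u[:,0].min(),u[:,0].max(),"vmax",u[:,1].max(), "seen",C(160,0)[0],C(293,0)[0],C(0,404)[1])
E
```

```text
[ 520.32  -78.64 -106.95   38.11] [-0.9  0.1 -0.8  1.2  0.8 -0.7  1.2 -0.1 -0.2 -1.1 -0.5 -1.9 -0.7 -0.4
 -0.4  1.   0.7  0.5  0.4 -0.7 -1.2  0.9 -0.7 -0.2  0.8 -0.4  0.9  0.
  1.1 -0.2]
shelf [548.0269032   12.22888904   6.        ] mouth [534.9044708  -30.81529487   6.        ] home [ 493.20429673 -167.60014594    6.        ]
pred foot u 324.6183048007842 353.8265116950105 vmax 220.03323710588353 seen 325.55555555555554 355.1111111111111 219.77777777777777
```

carry_out(plan=[0,0.1,0.5,0,0,0,1.5,0,0,0.4,0,0,0,1.5,0,0,0,0,0,0,1.5,0,0,0,0,0,0,1.5])

```text
time_s: 5.6
ee_pos: [547.7, 13.0, 97.0]
tool_rot: [[0.0, 1.0, -0.001], [1.0, -0.0, 0.0], [0.0, -0.001, -1.0]]
wrist_force: [0.8, 0.5, -2.7]
opening: 23.0
```

carry_out(plan=[0,0,0.1,0,0,0,1.5,0,0,0,0,0,0,1.5,0,0,0,0,0,0,1.5])

```text
time_s: 5.9
ee_pos: [548.1, 13.0, 96.4]
tool_rot: [[0.0, 1.0, 0.0], [1.0, -0.0, -0.0], [-0.0, 0.0, -1.0]]
wrist_force: [-0.1, -0.9, -3.6]
opening: 22.8
```

carry_out(plan=[-0.5,-0.15,-0.1,0,0,0,1.5,-1,-0.3,0,0,0,0,1.5,-1,-0.3,0,0,0,0,1.5,-1,-0.3,0,0,0,0,1.5,-0.5,-0.15,0,0,0,0,1.5])

```text
time_s: 6.4
ee_pos: [535.6, -28.5, 97.3]
tool_rot: [[0.002, 1.0, -0.0], [1.0, -0.002, -0.0], [-0.0, -0.0, -1.0]]
wrist_force: [0.9, -0.6, -2.9]
opening: 23.2
```

```bash
python3 - <<'E'
from h import *
s=env.state();print(s["ee_pos"],s["wrist_force"],s["opening"])
p=env.get_image("side");f=p["frame"]
cv2.imwrite("pics/s4.png",cv2.resize(f[130:260,290:465],None,fx=4.5,fy=4.5,interpolation=cv2.INTER_CUBIC))
E
```

```text
[535.55595069 -28.45322873  97.32771511] [ 0.91071789 -0.5994818  -2.94628966] 23.21283794308996
```

View pics/s4.png

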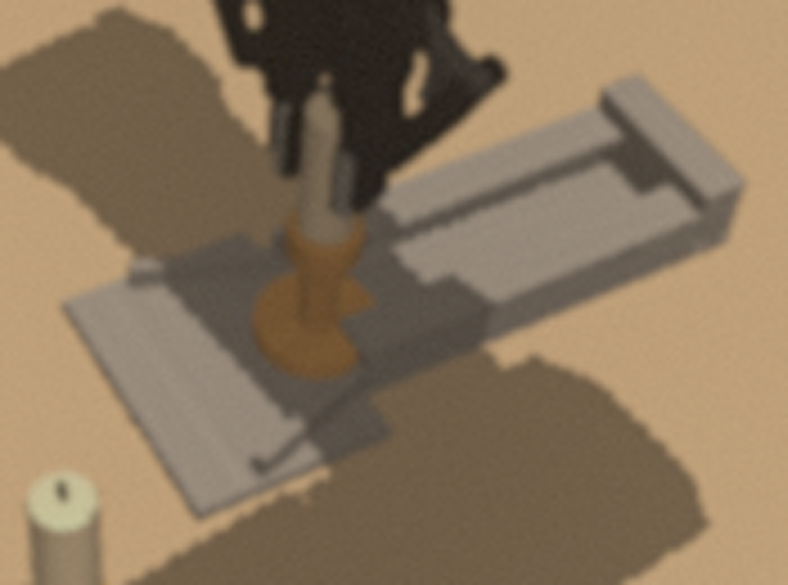

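The front of the foot is under the lips, with the stem at px (318,300) lined up with the slot and almost no side force. I'll keep sliding.

carry_out(plan=[-1.5,-0.46,0,0,0,0,1.5,-1.5,-0.46,0,0,0,0,1.5,-1.5,-0.46,0,0,0,0,1.5,-1.5,-0.46,0,0,0,0,1.5,-1,-0.3,0,0,0,0,1.5])

```text
time_s: 6.95
ee_pos: [514.0, -98.8, 97.3]
tool_rot: [[0.001, 1.0, -0.0], [1.0, -0.001, -0.0], [-0.0, -0.0, -1.0]]
wrist_force: [-0.2, -0.7, -3.8]
opening: 23.2
```

carry_out(plan=[-1.5,-0.46,0,0,0,0,1.5,-1.5,-0.46,0,0,0,0,1.5,-1,-0.3,0,0,0,0,1.5,-0.5,-0.15,0,0,0,0,1.5,0,0,0,0,0,0,1.5])

```text
time_s: 7.45
ee_pos: [500.8, -142.6, 97.3]
tool_rot: [[0.001, 1.0, 0.0], [1.0, -0.001, 0.0], [0.0, 0.0, -1.0]]
wrist_force: [-0.7, -0.7, -3.3]
opening: 23.0
```

```bash
python3 - <<'E'
from h import *
s=env.state();print(s["ee_pos"],s["wrist_force"],s["opening"])
p=env.get_image("side");f=p["frame"]
cv2.imwrite("pics/s5.png",cv2.resize(f[130:260,290:465],None,fx=4.5,fy=4.5,interpolation=cv2.INTER_CUBIC))
E
```

```text
[ 500.83296787 -142.58287932   97.34739571] [-0.74822428 -0.7099059  -3.28630831] 22.98323382628133
```

View pics/s5.png

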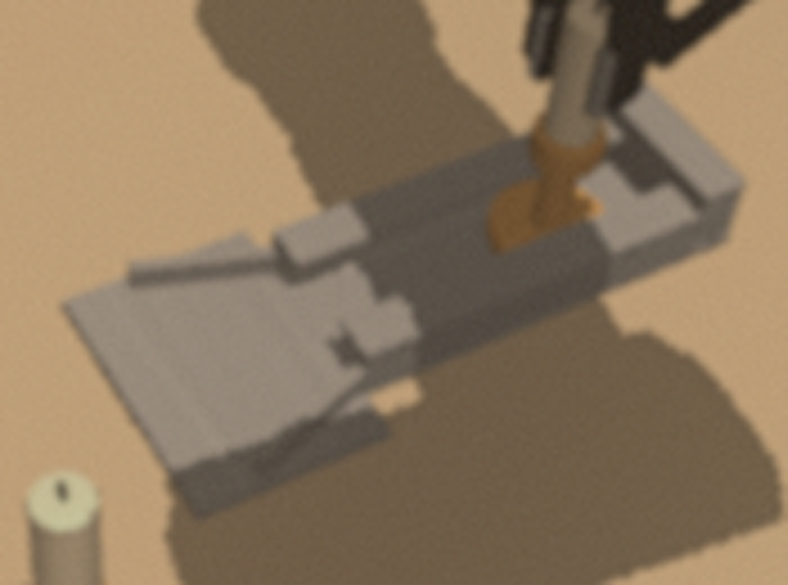

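carry_out(plan=[-1,-0.3,0,0,0,0,1.5,-0.7,-0.21,0.1,0,0,0,1.5,-0.3,-0.1,0,0,0,0,1.5,-0.1,-0.03,0,0,0,0,1.5,0,0,0,0,0,0,1.5])

```text
time_s: 8.0
ee_pos: [494.5, -163.1, 96.3]
tool_rot: [[0.0, 1.0, 0.0], [1.0, -0.0, 0.0], [0.0, 0.0, -1.0]]
wrist_force: [-1.1, 0.4, -3.0]
opening: 23.0
```

carry_out(plan=[-0.1,-0.03,0,0,0,0,1.5,-0.1,-0.03,0,0,0,0,1.5,0,0,0,0,0,0,1.5])

```text
time_s: 8.3
ee_pos: [494.0, -165.0, 96.3]
tool_rot: [[-0.0, 1.0, 0.0], [1.0, 0.0, -0.0], [-0.0, 0.0, -1.0]]
wrist_force: [-1.0, -0.1, -2.8]
opening: 23.0
```

carry_out(plan=[-0.1,-0.03,0,0,0,0,1.5,-0.1,-0.03,0,0,0,0,1.5,0,0,0,0,0,0,1.5])

```text
time_s: 8.6
ee_pos: [493.4, -167.0, 96.3]
tool_rot: [[0.0, 1.0, 0.0], [1.0, -0.0, 0.0], [0.0, 0.0, -1.0]]
wrist_force: [1.0, 0.9, -3.3]
opening: 23.0
```

carry_out(plan=[-0.1,-0.03,0,0,0,0,1.5,0,0,0,0,0,0,1.5])

```text
time_s: 8.8
ee_pos: [493.3, -167.6, 96.4]
tool_rot: [[-0.0, 1.0, 0.001], [1.0, 0.0, 0.001], [0.001, 0.001, -1.0]]
wrist_force: [0.9, 1.7, -2.3]
opening: 22.6
```

carry_out(plan=[-0.1,-0.03,0,0,0,0,1.5,0,0,0,0,0,0,1.5])

```text
time_s: 9.0
ee_pos: [493.1, -168.3, 96.5]
tool_rot: [[-0.0, 1.0, 0.001], [1.0, 0.0, 0.002], [0.002, 0.001, -1.0]]
wrist_force: [1.8, 4.2, -1.8]
opening: 23.0
```

carry_out(plan=[-0.1,-0.03,0,0,0,0,1.5,0,0,0,0,0,0,1.5])

```text
time_s: 9.2
ee_pos: [492.9, -169.6, 96.6]
tool_rot: [[-0.0, 1.0, 0.001], [1.0, 0.0, 0.001], [0.001, 0.001, -1.0]]
wrist_force: [1.8, 5.3, -0.7]
opening: 22.7
```

Contact with the end block: about 5 N along the push, close to the predicted home. I'll lower onto the floor and release.

carry_out(plan=[0,0,0.1,0,0,0,1.5,0,0,0,0,0,0,1.5,0,0,0,0,0,0,1.5])

```text
time_s: 9.5
ee_pos: [493.0, -169.5, 96.4]
tool_rot: [[-0.0, 1.0, 0.002], [1.0, 0.0, 0.001], [0.001, 0.002, -1.0]]
wrist_force: [0.3, 6.0, 6.8]
opening: 22.8
```

carry_out(plan=[0,0,0,0,0,0,2.6,0,0,0,0,0,0,3,0,0,0,0,0,0,4,0,0,0,0,0,0,6,0,0,0,0,0,0,7])

```text
time_s: 10.0
ee_pos: [492.4, -170.3, 95.2]
tool_rot: [[0.0, 1.0, -0.0], [1.0, -0.0, -0.0], [-0.0, -0.0, -1.0]]
wrist_force: [-0.1, -0.8, 1.1]
opening: 68.0
```

```bash
python3 - <<'E'
from h import *
s=env.state();print(s["ee_pos"],s["wrist_force"],s["opening"])
p=env.get_image("side");f=p["frame"]
cv2.imwrite("pics/s6.png",cv2.resize(f[110:220,330:480],None,fx=5,fy=5,interpolation=cv2.INTER_CUBIC))
E
```

```text
[ 492.35952771 -170.30096566   95.22440941] [-0.10718267 -0.84366451  1.07543841] 67.98305780892493
```

View pics/s6.png

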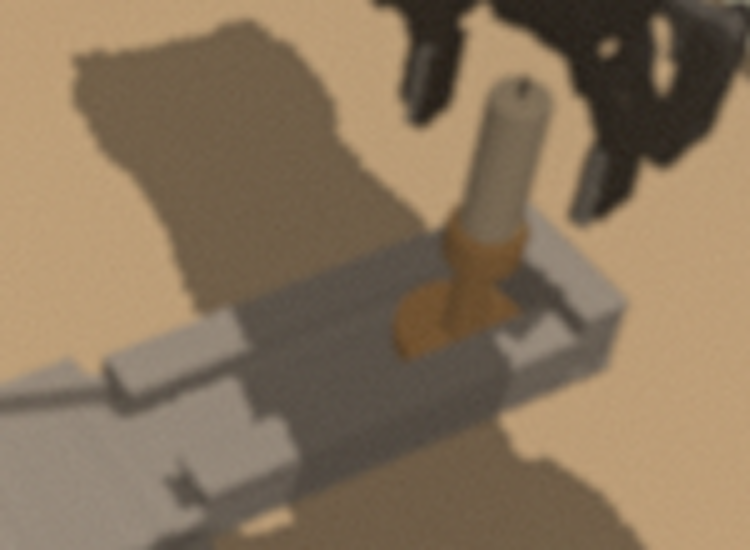

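It's released and standing upright, stem at px (465,300). I'll retract and measure its position against home.

carry_out(plan=[0,0,0,0,0,0,8.5,0,0,-2,0,0,0,8.5,0,0,-4,0,0,0,8.5,0,0,-4,0,0,0,8.5,0,0,-2,0,0,0,8.5])

```text
time_s: 10.55
ee_pos: [493.8, -170.7, 218.9]
tool_rot: [[-0.0, 1.0, 0.004], [1.0, 0.0, -0.002], [-0.002, 0.004, -1.0]]
wrist_force: [0.3, -0.2, -0.7]
opening: 84.9
```

carry_out(plan=[3,0,0,0,0,0,8.5,4,0,0,0,0,0,8.5,3,0,0,0,0,0,8.5,0,0,0,0,0,0,8.5,0,0,0,0,0,0,8.5])

```text
time_s: 11.05
ee_pos: [492.5, -69.8, 215.4]
tool_rot: [[-0.001, 1.0, 0.0], [1.0, 0.001, -0.001], [-0.001, 0.0, -1.0]]
wrist_force: [-0.5, 0.1, 0.2]
opening: 85.1
```

```bash
python3 - <<'E'
from h import *
s=env.state();print(s["ee_pos"],s["time_s"])
p=env.get_image("side");f=p["frame"]
v=cv2.resize(f[110:220,330:480],None,fx=5,fy=5,interpolation=cv2.INTER_CUBIC)
h=np.array((493.2,-167.6,6.));a=np.linspace(0,2*np.pi,40)
for z,r in((8,27),(50,16),(66,16),(66,12),(130,12)):
    u=np.array([(proj(p,h+[r*np.cos(t),r*np.sin(t),z])-[330,110])*5 for t in a]).astype(np.int32)
    cv2.polylines(v,[u],True,(0,255,0),1)
cv2.imwrite("pics/s7.png",v)
for n in("side","scene"):
    P=p if n=="side" else env.get_image(n)
    for t in("slim_candlestick","broad_candlestick"):
        for r in env.cut_out(P,t)[:1]:
            ys,xs=np.where(r["region"]);print(n,t,r["p"],xs.min(),xs.max(),ys.min(),ys.max())
E
```

```text
[492.45300353 -69.75918513 215.36925298] 11.05
side slim_candlestick 0.63 408 440 127 182
side broad_candlestick 0.68 281 330 234 307
scene slim_candlestick 0.91 287 302 118 165
scene broad_candlestick 0.64 365 403 206 259
```

View pics/s7.png

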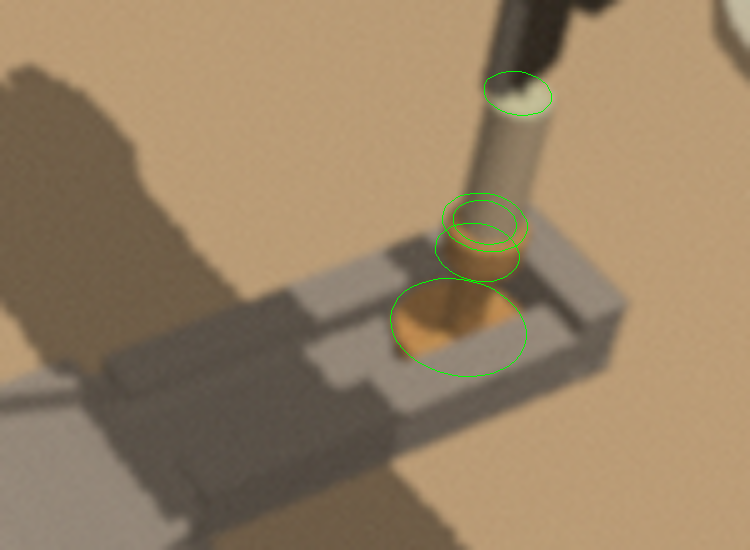

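```bash
python3 -c "
from plant import env
print(env.hand_in())"
```

```text
the job is handed in; nothing more can be done
None
```

The slim candlestick is standing upright in the rail's channel, its foot under both lips and against the end block. I handed the job in with about 11 s on the robot's clock (the limit is 43 s).

**What I did:** I gripped it by the candle, carried it to the open shelf, slid it about 188 mm along the channel until it touched the end block, then released it and backed the arm away.

**Last checks:**
- **Contact:** the push force rose to about 5 N at (493, -168), which is where I had estimated home to be, (493.2, -167.6).
- **Position:** the home outline drawn over the final side picture matches the candlestick to within about 1 px, or roughly 2 mm. That offset was about the same before the slide, so I put it down to camera calibration. The pictures alone can't rule out a sub-millimetre gap at the end block after release.
- **Broad candlestick:** its outline is within 2 px of the first pictures, so it has not moved.
- **Forces:** every wrist force reading was under 10 N. I saw only the reading at the end of each move, not the peaks in between.

No check failed. Early on, one `cut_out` call missed the broad candlestick, so I never finished a fitted position for it. I relied on its unchanged outline instead.

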